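# Unbolt the line selector and change it over to the green line

### The job

On the filtration bench, first release the selector: lift the handle of the slide bolt out of its notch, draw the bolt fully back and lay the handle down in the other notch. Then lift the red-knobbed selector lever out of its notch, take it through the gate into the far lane and let it drop fully home in the notch on the green tag's side; leave both standing there and do not disturb the other things on the bench.

Things in the scene. Friction and masses are not known exactly. Their poses are not given: they have to be found in the camera images.
- console: Fixed low stainless console carrying the mechanism. Origin at bench height; x points away from the robot's side, y to the left, z up. All x, y, z below are in mm in this frame. Deck 50 high over x -55 to 130, y -180 to 215. On it a blue H-gate: near lane along y at x -20, far lane along y at x 45.
- gate_crossing (a point): Point at x 12.5, y 0, z 94: middle of the crossing, 24 wide, the only way between the two lanes. The lanes are 24 wide; left and right of the crossing stand islands (x -8 to 33, tops z 94). Near lane bounded in front by a rail (x -45 to -32, y -100 to 30, top z 94).
- far_lane (a point): Point at x 45, y 0, z 94: middle of the far lane. Behind it a dark steel notch bar (x 57 to 85, top z 94) with two notches 17 wide, 14 deep, at y -55 and y 55, both shifted alike by an unreported 0 to 22 either way (the bar was clamped by hand): the notch must be felt for or seen. With the lever free to sink, slide it along the bar till it drops.
- lever_knob (a point): Centre of the selector lever's red knob: upright cylinder 30 across, 34 high, free all round, its underside 11 above the gate tops when down. Lever down: knob centre z 122; start x -20, y -60. Below it a stem 16 square in the lane (4 play each side) and a yellow tongue 12 wide in y, reaching 30 from the stem's centre to +x, z 80 to 90 when down. The lever slides upright, never tilts.
- lever_along (a joint): Lever position along the console's y, m; 0 at the start notch (y -60), 0.060 at the crossing, range -0.025 to 0.145; friction under 1 N when lifted, pushing it with its tongue sliding on the bar takes up to about 7 N.
- lever_across (a joint): Lever position along the console's x, m; 0 in the near lane, 0.065 in the far lane; changes lanes only at the crossing; friction under 1 N.
- lever_lift (a joint): Lift of the lever, m; 0 down, 0.024 highest. Lifted more than 0.014 the tongue clears a notch, an island or the bar. Weight and a spring press it down with 5 to 9 N in all, so it sinks by itself when let go; it reads 0.014 while the tongue rests on the bar's top and 0 when home in a notch.
- bolt_grip (a point): Middle of the red sleeve on the bolt's handle: 16 across, 44 long, 70 from the bolt's axis, which runs along y at x -20, z 70. Down, the handle lies level towards -x, out past the console's front, free beneath to the bench. Starts at x -90, y 85, z 70. Its rod, 12 across, lies in a notch 18 wide of a brass comb (x -50 to -40, top z 80).
- bolt_slide (a joint): Draw of the bolt along the console's +y, m; 0 shut (its tip blocks the lever in the near lane), 0.075 at the second notch of the comb, stop at 0.079; friction about 2 N.
- bolt_turn (a joint): Angle of the bolt's handle about the bolt's axis, rad; 0 lying level, growing as the handle is lifted up and over towards +x, stop at 1.3. The rod clears the comb above about 0.8; let go, it falls back by its weight, nearly without friction.
- tag_green: Green block-shaped tag 50 wide (y), 20 thick, 40 high, fixed behind the notch bar at x 105 and y -55 or 55: marks the wanted notch, which lies within 22 of the tag along y. Origin at its foot (z 50), axes as the console's.
- tag_white: White tag of the same form on the other side, the notch not wanted.
- clamp_ring: Bystander: steel clamp ring, 52 across, 14 high, lying on the console's deck, right end. Origin under its centre.
- small_beaker: Bystander: glass beaker 48 across, 55 high, on the console's deck, rear left. Origin under its centre.
- spanner: Bystander: steel spanner 170 long, lying on the bench off the console's right end.
- beaker: Bystander: glass beaker 90 across, 110 high, on the bench to the right. Origin under its centre.
- jar_a: Bystander: green glass jar 100 across, 170 high, far right.
- jar_b: Bystander: clear glass jar 100 across, 170 high, far left.
- wash_bottle: Bystander: white bottle 66 across, 160 high, to the left.

How it is judged:
By the outcome, as a careful person would: the job done as asked, in the order asked, and still so for the second after the job is handed in, with the robot touching nothing.
It also fails if it takes over 61 s, if anything falls off the work surface, if the arm or the gripper's body presses on something with over 40 N, if the wrist force passes 120 N, or if a joint passes its speed limit or range.

### The arm

A 7-joint arm with a two-finger parallel gripper is mounted at the origin on the work surface. World frame = base frame: x ahead of the robot, y to its left, z up, the work surface at z = 0. Lengths are in m, angles in rad, forces in N, time in s.
With the tool pointing down it reaches from about 0.425 to 0.875 m from the base axis. Payload 4.7 kg.
Tool frame: the origin (TCP) lies at the very end of the fingers, on their centre line; the grasp point (between the pads) lies 19 mm behind it; x points along the fingers, z is the direction in which the jaws open and shut, and the axes are right-handed (so a half turn about x gives the same grasp; the last joint's range is limited). The gripper opens to 87 mm and grips with 3 to 60 N. Pads are 19 mm wide; open, the fingers measure 117 mm over their backs; the gripper's body (75 mm by 190 mm) begins 51 mm behind the grasp point.
Start: joints at [-1.311, 0.321, -0.07, 1.45, 0.023, 1.371, -0.057], TCP at [0.158, 0.63, 0.223] pointing down, gripper open.
Joint ranges: [-2.86, 2.86], [-0.3, 2.09], [-1.38, 1.24], [0.06, 2.45], [-1.56, 4.7], [0.09, 2.05], [-2.69, 2.69]. Speed limits (rad/s): [2.57, 2.57, 3.14, 3.14, 3.14, 3.14, 3.14].

### API

Orientations are given as a rotation vector (axis times angle).
In Python, from bench import * gives the robot as it stands.
- The arm moves only by the shell command python3 -m handwheel 'ROWS' [OPENING] [FORCE]. ROWS is JSON, a list of rows, each an object with "xyz": the shift along the world's x, y, z in cm, a list of three; "angular": the turn, a rotation vector about the world's x, y, z in degrees, a list of three. A call has 1 to 5 rows; each row shifts and turns the pose as measured when the row begins; what a row does not reach is not made up. A row lasts 1/12 s, in which the tool goes at most 41.7 mm and 7.16 degrees, less where a joint would pass 70% of its speed; a pose out of reach is approached as far as the arm can. A call with a gripper value outside its range is refused whole. OPENING is the finger opening in cm, from 0 to 8.7, set as the call begins (- or left out, the last holds). The fingers move at their own pace and stop on an object; FORCE is the grip in N (left out, the last holds). Time passes only in rows, so rows that do not move let the fingers close. It gives the time, the measured TCP pose, the force and the opening at its end, in the units of the state.
- get_state(): the state, without advancing time (a new reading comes with each control period).
- get_image(name): name is "scene" or "top" or "wrist"; returns a dict with "pixels" (400x640x3 uint8, blue, green, red), "K" (3x3 intrinsics, pixels), "cam_to_world" (4x4, takes a point from camera to world coordinates). Camera axes: x right, y down, z forward; pixel columns grow to the right and rows downward; lengths in m; the calibration is good to about 2 mm. A picture is of the moment at which its call begins. There is no depth.
- close_job(): hands the job in, once; it reports no verdict.
The state is a dict: "time": time; "joint_positions": joint angles; "qd": joint speeds; "joint_torque": joint torques, N m; "position": TCP position; "tool_rot": TCP orientation; "ft_force": force on the tool from outside, world axes, zero at the start; "torque": the same for the moment, N m; "grip_width": opening from 0.0 (shut) to 1.0 (fully open).
Only numpy, scipy, OpenCV 4.12 (cv2) and the standard library are available. Lean on these libraries where they do the work, as an engineer would, in place of code of your own. Each camera call takes 0.05 s, during which the arm holds its last target.

## Working session

There is one attempt and no reset: what is moved stays moved. The work goes in short steps, Python scripts to look and compute and a shell command to move; the robot and the scene stay as the last step left them, time stands still between calls to the robot, and variables do not carry over. Pictures are saved under pics/ and viewed, and the job is handed in when it is done.

```bash
ls; mkdir -p pics; python3 - <<'E'
from bench import *
import cv2
s=get_state()
for k in s: print(k,s[k])
for n in ("scene","top","wrist"):
    d=get_image(n); cv2.imwrite(f"pics/{n}0.png",d["pixels"]); print(n,d["K"],d["cam_to_world"])
E
```

```text
pics
time 0.0
joint_positions [-1.3109025   0.32179911 -0.07009146  1.45165526  0.02259208  1.37078114
 -0.05692837]
qd [-9.77461693e-04 -2.82686573e-05  9.69944413e-04 -1.94886784e-04
 -1.78384696e-03 -1.70424820e-04 -3.87483680e-04]
joint_torque [ 3.17886761e-04 -4.91275370e+01 -4.03599562e-01 -3.12531137e+01
 -6.39740028e-02  4.36791277e-02  1.74904685e-04]
position [0.15807213 0.62993046 0.22148698]
tool_rot [-1.02747248  1.31694179  1.02545506]
ft_force [0.27266668 0.08719329 0.51595684]
torque [ 0.01104017 -0.02448633  0.0338957 ]
grip_width 1.0023511176026767
scene [[373.35029291   0.         315.47062648]
 [  0.         373.35029291 200.73972599]
 [  0.           0.           1.        ]] [[-0.46140365  0.66111793 -0.59163312  1.22284699]
 [ 0.88710954  0.35279745 -0.29760818  0.31937289]
 [ 0.01197255 -0.66216089 -0.74926605  0.84360592]
 [ 0.          0.          0.          1.        ]]
top [[442.72627344   0.         319.94892823]
 [  0.         442.72627344 196.3459309 ]
 [  0.           0.           1.        ]] [[-0.02787683 -0.9800952   0.19656112  0.35775235]
 [-0.99958599  0.02873309  0.00150529  0.00496169]
 [-0.00712314 -0.19643778 -0.98049042  1.29154594]
 [ 0.          0.          0.          1.        ]]
wrist [[317.81529504   0.         322.27944831]
 [  0.         317.81529504 203.44890318]
 [  0.           0.           1.        ]] [[ 0.24270495  0.93828579  0.24640227  0.08990078]
 [ 0.97009911 -0.2343723  -0.0630662   0.64776504]
 [-0.00142425  0.2543411  -0.96711353  0.38384506]
 [ 0.          0.          0.          1.        ]]
```

View pics/scene0.png

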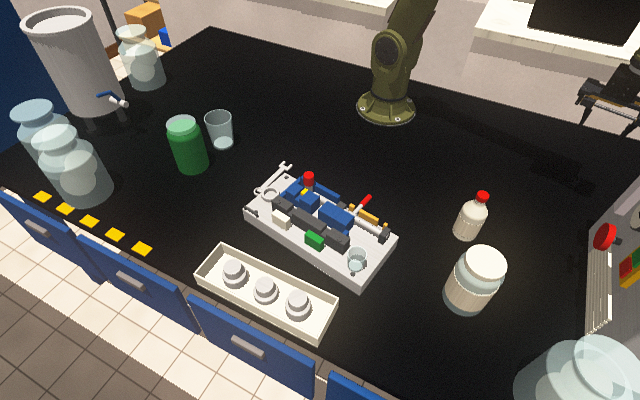

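View pics/top0.png

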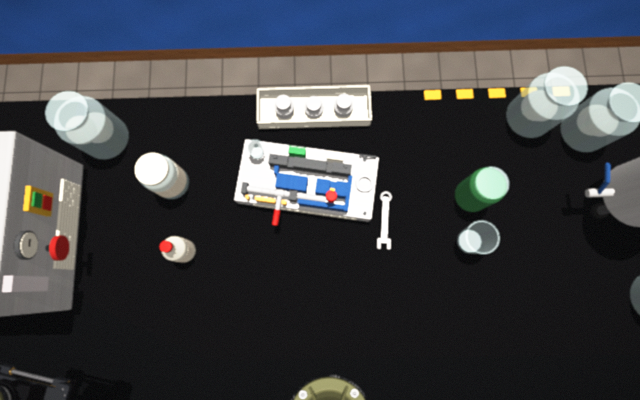

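View pics/wrist0.png

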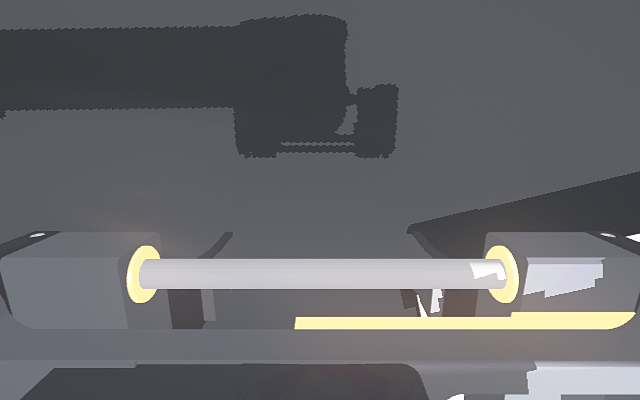

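The gripper is at the bottom-left of the top view. The console is around (307,180), with the lever knob at (331,196), the bolt sleeve at (277,213) and the green tag at (297,152). I'll zoom in and localize these.

```bash
cat > h.py <<'E'
import numpy as np, cv2
from bench import *
def ray(d,uv,z):
    K=d["K"];T=np.array(d["cam_to_world"]);r=T[:3,:3]@np.linalg.inv(K)@np.array([uv[0],uv[1],1.]);o=T[:3,3]
    return o+r*(z-o[2])/r[2]
def proj(d,p):
    T=np.array(d["cam_to_world"]);c=T[:3,:3].T@(np.array(p)-T[:3,3]);q=d["K"]@c;return q[:2]/q[2]
def tri(obs):
    A=np.zeros((3,3));b=np.zeros(3)
    for d,uv in obs:
        T=np.array(d["cam_to_world"]);r=T[:3,:3]@np.linalg.inv(d["K"])@np.array([uv[0],uv[1],1.]);r/=np.linalg.norm(r)
        M=np.eye(3)-np.outer(r,r);A+=M;b+=M@T[:3,3]
    return np.linalg.solve(A,b)
def blobs(img,lo,hi,amin=8):
    h=cv2.cvtColor(img,cv2.COLOR_BGR2HSV);m=cv2.inRange(h,np.array(lo),np.array(hi))
    if lo[0]==0: m|=cv2.inRange(h,np.array([172,lo[1],lo[2]]),np.array([180,hi[1],hi[2]]))
    n,l,s,c=cv2.connectedComponentsWithStats(m)
    return [(c[i].round(1).tolist(),s[i].tolist()) for i in range(1,n) if s[i,4]>=amin],l
E
python3 - <<'E'
from h import *
for n,(a,b,c,e) in dict(scene=(230,150,410,300),top=(225,130,405,260)).items():
    d=get_image(n);im=d["pixels"]
    cv2.imwrite(f"pics/{n}1.png",cv2.resize(im[b:e,a:c],None,fx=4,fy=4,interpolation=cv2.INTER_CUBIC))
    for nm,lo,hi in (("red",(0,120,80),(8,255,255)),("green",(45,120,50),(75,255,255)),("blue",(105,120,40),(125,255,255))):
        print(n,nm,[x for x in blobs(im,lo,hi)[0] if a<x[0][0]<c and b<x[0][1]<e])
E
```

```text
scene red [([308.1, 178.2], [303, 171, 11, 16, 155]), ([365.8, 199.5], [359, 194, 13, 13, 78])]
scene green [([313.1, 239.2], [305, 230, 19, 22, 225])]
scene blue [([307.8, 194.2], [280, 175, 60, 39, 843]), ([334.8, 216.3], [318, 202, 36, 33, 607])]
top red [([330.9, 195.9], [325, 191, 12, 12, 103]), ([275.4, 217.3], [271, 209, 10, 17, 116])]
top green [([296.8, 151.9], [289, 148, 16, 9, 118])]
top blue [([289.8, 181.1], [274, 165, 33, 27, 477]), ([329.9, 194.2], [298, 175, 54, 37, 737])]
```

```bash
python3 -m handwheel 2>&1 | head -20
```

```text
invalid input
```

View pics/scene1.png

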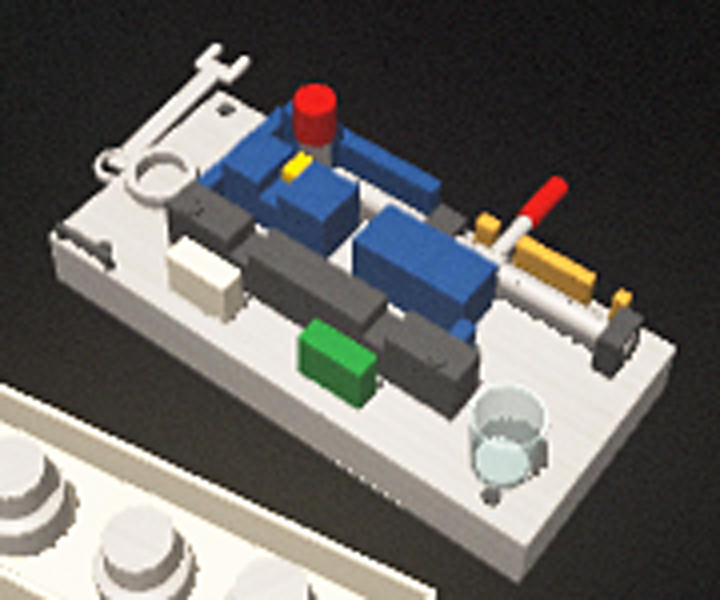

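View pics/top1.png

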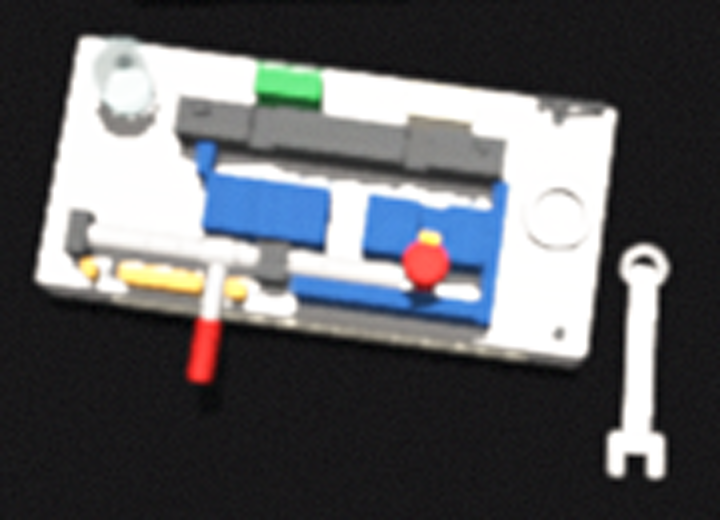

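```bash
cat >> h.py <<'E'
def rigid(P,Q): # P console xy -> Q world xy
    P=np.array(P);Q=np.array(Q);pc=P.mean(0);qc=Q.mean(0);H=(P-pc).T@(Q-qc)
    a=np.arctan2(H[0,1]-H[1,0],H[0,0]+H[1,1]);R=np.array([[np.cos(a),-np.sin(a)],[np.sin(a),np.cos(a)]])
    t=qc-R@pc;return a,t,R,(P@R.T+t-Q)
E
python3 - <<'E'
from h import *
s=get_image("scene");t=get_image("top")
print("knob",tri([(s,(308.1,178.2)),(t,(330.9,195.9))]))
print("sleeve",tri([(s,(365.8,199.5)),(t,(275.4,217.3))]))
print("tag",tri([(s,(313.1,239.2)),(t,(296.8,151.9))]))
P=[];Q=[]
def add(n,d,uv,c,z):
    q=ray(d,uv,z)[:2];P.append(c);Q.append(q);print(n,q.round(4))
c=lambda u,v:(225+u/4-.4,130+v/4-.4)
e=lambda u,v:(230+u/4-.4,150+v/4-.4)
add("RL",t,c(78,38),(.130,.215),.05)
add("RR",t,c(618,108),(.130,-.180),.05)
add("FL",t,c(38,280),(-.055,.215),.05)
add("FR",t,c(586,352),(-.055,-.180),.05)
add("sRR",s,e(52,236),(.130,-.180),.05)
add("sRL",s,e(522,545),(.130,.215),.05)
add("sFL",s,e(675,348),(-.055,.215),.05)
add("knob",t,(330.9,195.9),(-.020,-.060),.128)
add("knobs",s,(308.1,178.2),(-.020,-.060),.124)
add("sleeve",t,(275.4,217.3),(-.090,.085),.073)
add("sleeves",s,(365.8,199.5),(-.090,.085),.073)
a,tt,R,res=rigid(P,Q);print(np.degrees(a),tt);print((res*1000).round(1))
E
```

```text
knob [ 0.59191588 -0.02223235  0.1242178 ]
sleeve [0.5457729  0.13333567 0.07380379]
tag [0.73336023 0.06896532 0.07516158]
RL [0.7848 0.225 ]
RR [ 0.7195 -0.1685]
FL [0.6044 0.2526]
FR [ 0.5411 -0.1361]
sRR [ 0.7173 -0.1609]
sRL [0.7848 0.2212]
sFL [0.6052 0.2539]
knob [ 0.5914 -0.0226]
knobs [ 0.5916 -0.0218]
sleeve [0.5462 0.1324]
sleeves [0.5447 0.1341]
-9.608496433965998 [0.621456   0.03336318]
[[ 0.8 -1.3]
 [ 0.1  2.6]
 [-1.2  2. ]
 [-3.9  1.2]
 [ 2.3 -4.9]
 [ 0.7  2.4]
 [-2.1  0.6]
 [ 0.4  0.2]
 [ 0.2 -0.6]
 [ 0.7 -0.2]
 [ 2.2 -1.9]]
```

```bash
cat >> h.py <<'E'
from scipy.spatial.transform import Rotation as Rn
A=np.radians(-9.6);T0=np.array([.6215,.0334]);RC=np.array([[np.cos(A),-np.sin(A)],[np.sin(A),np.cos(A)]])
def c2w(x,y): return RC@np.array([x,y])/1000+T0
def w2c(p): return RC.T@(np.array(p[:2])-T0)*1000
def st():
    s=get_state();R=Rn.from_rotvec(s["tool_rot"]).as_matrix();p=s["position"]
    z=R[:,2]; 
    if z@np.r_[RC[:,1],0]<0: z=-z
    yaw=np.degrees(np.arctan2(z[1],z[0]))-90-np.degrees(A)
    print("t %.2f"%s["time"],"tcp",p.round(4),"con",w2c(p).round(1),"z %.1f"%(p[2]*1000),"f",s["ft_force"].round(1),"w %.1fmm"%(s["grip_width"]*87))
    print("  approach",R[:,0].round(3),"jaw",z.round(3),"yaw err deg %.1f"%yaw)
    return s
def want(R): # rotvec (world, deg) to go to vertical tool with jaws along console y
    z=R[:,2]; y=np.r_[RC[:,1],0]
    if z@y<0: y=-y
    x=np.array([0,0,-1.]);D=np.stack([x,np.cross(y,x),y],1)
    return np.degrees(Rn.from_matrix(D@R.T).as_rotvec())
E
python3 - <<'E'
from h import *
s=st();print(want(Rn.from_rotvec(s["tool_rot"]).as_matrix()))
print(c2w(-90,85), c2w(-90,85)-s["position"][:2], s["joint_positions"])
E
```

```text
t 0.35 tcp [0.1582 0.6304 0.2223] con [-556.4  511.3] z 222.3 f [ 0.5 -0.7  1.4] w 87.1mm
  approach [-0. -0. -1.] jaw [ 0.243  0.97  -0.   ] yaw err deg -4.5
[ 2.12800885e-02 -3.00329375e-03  4.48200675e+00]
[0.5469357  0.13221885] [ 0.38877144 -0.49814008] [-1.31090156  0.32120492 -0.07008168  1.45073231  0.02256423  1.37081557
 -0.05688228]
```

```bash
python3 -m handwheel '[{"xyz":[2.2,-2.8,1.5],"angular":[0,0,1]},{"xyz":[2.2,-2.8,1.5],"angular":[0,0,1]},{"xyz":[2.3,-2.9,1],"angular":[0,0,1]},{"xyz":[2.4,-3.0,1],"angular":[0,0,1]},{"xyz":[2.4,-3.0,1],"angular":[0,0,0.5]}]' 5 20; python3 -c "
from h import *
st()"
```

```text
time: 0.77
position: [0.2645, 0.485, 0.2784]
tool_rot: [-1.103, 1.284, 1.105]
ft_force: [1.0, -0.3, -0.3]
grip_width: 0.704
t 0.77 tcp [0.2645 0.485  0.2784] con [-427.3  385.7] z 278.4 f [ 1.  -0.3 -0.3] w 61.2mm
  approach [-0.008 -0.005 -1.   ] jaw [ 0.143  0.99  -0.007] yaw err deg 1.4
```

```bash
python3 -m handwheel '[{"xyz":[2.4,-3.1,0],"angular":[0,0,0]},{"xyz":[2.5,-3.1,0],"angular":[0,0,0]},{"xyz":[2.5,-3.1,0],"angular":[0,0,0]},{"xyz":[2.5,-3.1,0],"angular":[0,0,0]},{"xyz":[2.5,-3.1,0],"angular":[0,0,0]}]' >/dev/null; python3 -m handwheel '[{"xyz":[2.5,-3.1,0],"angular":[0,0,0]},{"xyz":[2.5,-3.1,0],"angular":[0,0,0]},{"xyz":[2.5,-3.1,0],"angular":[0,0,0]},{"xyz":[2.5,-3.1,-1],"angular":[0,0,0]}]'; python3 -c "
from h import *
s=st();print(want(Rn.from_rotvec(s['tool_rot']).as_matrix()),c2w(-90,85)-s['position'][:2])"
```

```text
time: 1.52
position: [0.4969, 0.1934, 0.2769]
tool_rot: [-1.1, 1.265, 1.107]
ft_force: [1.3, 0.7, 0.3]
grip_width: 0.572
t 1.52 tcp [0.4969 0.1934 0.2769] con [-149.5  137. ] z 276.9 f [1.3 0.7 0.3] w 49.8mm
  approach [ 0.003  0.008 -1.   ] jaw [0.14  0.99  0.008] yaw err deg 1.5
[-0.45453707  0.15581731 -1.53602802] [ 0.049989  -0.0611812]
```

```bash
python3 -m handwheel '[{"xyz":[2.5,-3.1,-2],"angular":[0,0,-1]},{"xyz":[2.4,-3.0,-2],"angular":[0,0,-0.5]},{"xyz":[0,0,0],"angular":[0,0,0]}]' >/dev/null; python3 -c "
from h import *
s=st();print(want(Rn.from_rotvec(s['tool_rot']).as_matrix()),c2w(-90,85)-s['position'][:2])
d=get_image('wrist');cv2.imwrite('pics/w2.png',d['pixels'])
for p in [(-90,85,70),(-20,-60,139),(45,55,94),(105,55,90)]:
  print(p,proj(d,np.r_[c2w(p[0],p[1]),p[2]/1000]).round())
"
```

```text
t 1.77 tcp [0.5474 0.125  0.2394] con [-88.3  78. ] z 239.4 f [-0.9 -1.3 -0.1] w 50.2mm
  approach [ 0.009  0.005 -1.   ] jaw [0.179 0.984 0.006] yaw err deg -0.7
[-0.27445585  0.48533273  0.74054653] [-0.00050475  0.00722257]
(-90, 85, 70) [327. 185.]
(-20, -60, 139) [170. 279.]
(45, 55, 94) [302. 310.]
(105, 55, 90) [303. 354.]
```

View pics/w2.png

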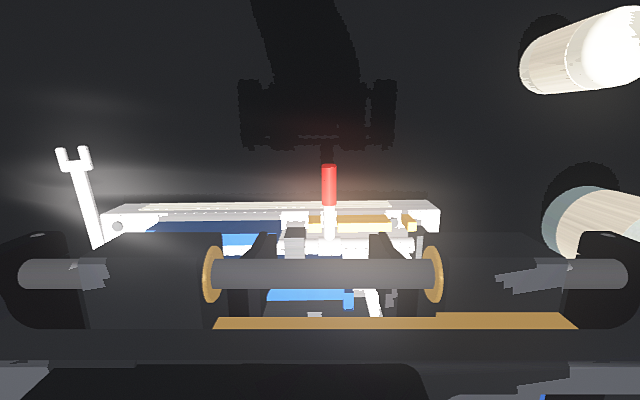

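The wrist view shows the red sleeve at about (329,185). The pose fit predicted (327,185), so the fit is good. I'll go down and grasp.

```bash
python3 -c "
from h import *
d=get_image('wrist');b=blobs(d['pixels'],(0,120,80),(8,255,255),100)[0];print(b)
for x in b: print(w2c(ray(d,x[0],.076)))
"
python3 -m handwheel '[{"xyz":[0.1,0.7,-3.5],"angular":[-0.3,0.5,0.7]},{"xyz":[0,0.1,-3.5],"angular":[0,0,0]},{"xyz":[0,0,-3.5],"angular":[0,0,0]},{"xyz":[0,0,-3],"angular":[0,0,0]},{"xyz":[0,0,0],"angular":[0,0,0]}]' 4; python3 -c "
from h import *
s=st();print(want(Rn.from_rotvec(s['tool_rot']).as_matrix()),c2w(-90,85)-s['position'][:2])"
```

```text
[([325.1, 182.0], [317, 165, 16, 42, 431])]
[-96.37842435  86.34052475]
time: 2.28
position: [0.5462, 0.1515, 0.109]
tool_rot: [-1.091, 1.258, 1.101]
ft_force: [-1.9, -0.1, -0.5]
grip_width: 0.459
t 2.28 tcp [0.5462 0.1515 0.109 ] con [-93.9 103.9] z 109.0 f [-1.9 -0.1 -0.5] w 39.9mm
  approach [ 0.009  0.016 -1.   ] jaw [0.148 0.989 0.017] yaw err deg 1.1
[-0.91104779  0.54947462 -1.09240276] [ 0.00071275 -0.01927324]
```

```bash
python3 -m handwheel '[{"xyz":[0.1,-1.9,0],"angular":[-0.9,0.5,-1]},{"xyz":[0,0,0],"angular":[0,0,0]}]' ; python3 -c "
from h import *
s=st();print(want(Rn.from_rotvec(s['tool_rot']).as_matrix()),c2w(-90,85)-s['position'][:2])
d=get_image('wrist');cv2.imwrite('pics/w3.png',d['pixels'])
s=st()"
```

```text
time: 2.45
position: [0.546, 0.1351, 0.1103]
tool_rot: [-1.09, 1.282, 1.09]
ft_force: [0.6, -1.9, 0.9]
grip_width: 0.462
t 2.45 tcp [0.546  0.1351 0.1103] con [-91.4  87.7] z 110.3 f [ 0.6 -1.9  0.9] w 40.2mm
  approach [-0.001 -0.    -1.   ] jaw [ 0.16   0.987 -0.   ] yaw err deg 0.4
[ 0.00881469 -0.05745509 -0.3810799 ] [ 0.00090352 -0.00290951]
t 2.50 tcp [0.5465 0.1381 0.1111] con [-91.5  90.7] z 111.1 f [0.2 1.9 0.4] w 40.0mm
  approach [ 0.001  0.003 -1.   ] jaw [0.158 0.987 0.004] yaw err deg 0.5
```

View pics/w3.png

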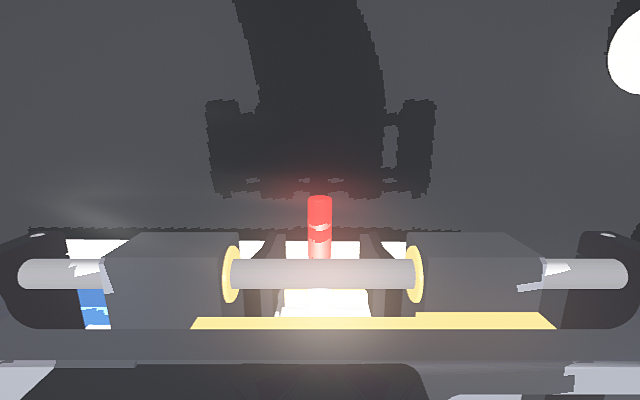

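The sleeve is centred between the fingers (u about 319, with the fingers' middle at 323). Going down now.

```bash
python3 -m handwheel '[{"xyz":[0.1,-0.3,-2],"angular":[0,0,0]},{"xyz":[0,0,-2],"angular":[0,0,0]},{"xyz":[0,0,-1.8],"angular":[0,0,0]},{"xyz":[0,0,0],"angular":[0,0,0]}]' ; python3 -c "
from h import *
s=st();print(want(Rn.from_rotvec(s['tool_rot']).as_matrix()),c2w(-90,85)-s['position'][:2])"
```

```text
time: 2.83
position: [0.5547, 0.1404, 0.0627]
tool_rot: [-1.091, 1.256, 1.088]
ft_force: [-1.1, -0.8, -0.9]
grip_width: 0.454
t 2.83 tcp [0.5547 0.1404 0.0627] con [-83.7  94.4] z 62.7 f [-1.1 -0.8 -0.9] w 39.5mm
  approach [ 0.018  0.014 -1.   ] jaw [0.155 0.988 0.016] yaw err deg 0.7
[-0.78082759  1.04372218 -0.6493407 ] [-0.00778313 -0.00823067]
```

```bash
python3 -m handwheel '[{"xyz":[-0.7,-0.8,-0.6],"angular":[-0.7,1,-0.5]},{"xyz":[0,0,0],"angular":[0,0,0]}]' ; python3 -c "
from h import *
s=st();print(want(Rn.from_rotvec(s['tool_rot']).as_matrix()),c2w(-90,85)-s['position'][:2])"; python3 -m handwheel '[{"xyz":[0,0,0],"angular":[0,0,0]}]'
```

```text
time: 3.0
position: [0.5493, 0.1334, 0.0601]
tool_rot: [-1.086, 1.278, 1.086]
ft_force: [-0.1, -0.6, -0.4]
grip_width: 0.458
t 3.00 tcp [0.5493 0.1334 0.0601] con [-87.9  86.5] z 60.1 f [-0.1 -0.6 -0.4] w 39.8mm
  approach [ 0.004  0.003 -1.   ] jaw [0.164 0.986 0.003] yaw err deg 0.2
[-0.15946388  0.2105567  -0.15604099] [-0.00235431 -0.0011604 ]
time: 3.08
position: [0.5504, 0.1338, 0.0619]
tool_rot: [-1.086, 1.275, 1.085]
ft_force: [0.5, -0.0, 0.5]
grip_width: 0.46
```

```bash
python3 -m handwheel '[{"xyz":[-0.4,-0.1,-1.2],"angular":[-0.1,0.2,0]},{"xyz":[0,0,0],"angular":[0,0,0]}]' ; python3 -m handwheel '[{"xyz":[0,0,0],"angular":[0,0,0]},{"xyz":[0,0,0],"angular":[0,0,0]},{"xyz":[0,0,0],"angular":[0,0,0]}]' 0 20; python3 -c "
from h import *
s=st();print(want(Rn.from_rotvec(s['tool_rot']).as_matrix()),c2w(-90,85)-s['position'][:2])"
```

```text
time: 3.25
position: [0.5477, 0.1334, 0.0516]
tool_rot: [-1.086, 1.275, 1.085]
ft_force: [-0.8, 0.6, -0.1]
grip_width: 0.457
time: 3.5
position: [0.548, 0.1336, 0.0521]
tool_rot: [-1.086, 1.274, 1.085]
ft_force: [0.5, 0.4, 0.1]
grip_width: 0.311
t 3.50 tcp [0.548  0.1336 0.0521] con [-89.1  86.5] z 52.1 f [0.5 0.4 0.1] w 27.1mm
  approach [ 0.007  0.004 -1.   ] jaw [0.164 0.986 0.006] yaw err deg 0.1
[-0.25612725  0.39990796 -0.14873909] [-0.00109456 -0.00135116]
```

```bash
python3 -m handwheel '[{"xyz":[0,0,0],"angular":[0,0,0]},{"xyz":[0,0,0],"angular":[0,0,0]},{"xyz":[0,0,0],"angular":[0,0,0]},{"xyz":[0,0,0],"angular":[0,0,0]}]' ; python3 -c "
from h import *
s=st()"
```

```text
time: 3.83
position: [0.5481, 0.1336, 0.0523]
tool_rot: [-1.086, 1.274, 1.084]
ft_force: [-0.2, -0.8, -0.1]
grip_width: 0.176
t 3.83 tcp [0.5481 0.1336 0.0523] con [-89.   86.5] z 52.3 f [-0.2 -0.8 -0.1] w 15.3mm
  approach [ 0.007  0.004 -1.   ] jaw [0.164 0.986 0.006] yaw err deg 0.1
```

```bash
python3 -m handwheel '[{"xyz":[0.2,0,1.7],"angular":[-0.2,0.3,0]},{"xyz":[0.6,-0.1,1.6],"angular":[0,0,0]}]' ; python3 -c "
from h import *
s=st()"
```

```text
time: 4.0
position: [0.5535, 0.1319, 0.0819]
tool_rot: [-1.087, 1.287, 1.088]
ft_force: [2.8, 1.0, -4.7]
grip_width: 0.178
t 4.00 tcp [0.5535 0.1319 0.0819] con [-83.5  85.8] z 81.9 f [ 2.8  1.  -4.7] w 15.4mm
  approach [-0.004 -0.002 -1.   ] jaw [ 0.164  0.986 -0.002] yaw err deg 0.2
```

```bash
python3 -m handwheel '[{"xyz":[1.1,-0.2,1.7],"angular":[0,0,0]},{"xyz":[1.2,-0.2,1.1],"angular":[0,0,0]}]' ; python3 -c "
from h import *
s=st()"
```

```text
time: 4.17
position: [0.5735, 0.1285, 0.109]
tool_rot: [-1.085, 1.292, 1.094]
ft_force: [-0.0, 0.2, -6.6]
grip_width: 0.175
t 4.17 tcp [0.5735 0.1285 0.109 ] con [-63.2  85.7] z 109.0 f [-0.   0.2 -6.6] w 15.3mm
  approach [-0.01  -0.002 -1.   ] jaw [ 0.163  0.987 -0.004] yaw err deg 0.2
```

```bash
python3 -m handwheel '[{"xyz":[0.5,-0.1,0.4],"angular":[0,0.2,0]},{"xyz":[0.25,1.5,0],"angular":[0,0,0]},{"xyz":[0.25,1.5,0],"angular":[0,0,0]}]' ; python3 -c "
from h import *
s=st()"
```

```text
time: 4.42
position: [0.5832, 0.1522, 0.1131]
tool_rot: [-1.079, 1.304, 1.092]
ft_force: [-2.7, -1.0, 0.7]
grip_width: 0.175
t 4.42 tcp [0.5832 0.1522 0.1131] con [-57.6 110.8] z 113.1 f [-2.7 -1.   0.7] w 15.2mm
  approach [-0.019 -0.006 -1.   ] jaw [ 0.17   0.985 -0.009] yaw err deg -0.2
```

```bash
python3 -m handwheel '[{"xyz":[0.27,1.6,0],"angular":[0.3,-1,0]},{"xyz":[0.27,1.6,0],"angular":[0,0,0]},{"xyz":[0.2,1.2,0],"angular":[0,0,0]},{"xyz":[0,0,0],"angular":[0,0,0]}]' ; python3 -c "
from h import *
s=st()"
```

```text
time: 4.75
position: [0.5903, 0.2018, 0.1122]
tool_rot: [-1.085, 1.288, 1.085]
ft_force: [0.4, 1.6, 0.1]
grip_width: 0.176
t 4.75 tcp [0.5903 0.2018 0.1122] con [-58.8 160.9] z 112.2 f [0.4 1.6 0.1] w 15.3mm
  approach [-0.003 -0.002 -1.   ] jaw [ 0.167  0.986 -0.003] yaw err deg -0.0
```

```bash
python3 -m handwheel '[{"xyz":[0,0,0],"angular":[0,0,0]},{"xyz":[0,0,0],"angular":[0,0,0]}]' ; python3 -c "
from h import *
s=st()
d=get_image('top');cv2.imwrite('pics/t4.png',cv2.resize(d['pixels'][130:260,225:405],None,fx=4,fy=4,interpolation=cv2.INTER_CUBIC))"
```

```text
time: 4.92
position: [0.5907, 0.2032, 0.1123]
tool_rot: [-1.087, 1.287, 1.086]
ft_force: [-0.1, 0.1, 0.2]
grip_width: 0.175
t 4.92 tcp [0.5907 0.2032 0.1123] con [-58.6 162.3] z 112.3 f [-0.1  0.1  0.2] w 15.2mm
  approach [-0.002 -0.003 -1.   ] jaw [ 0.165  0.986 -0.003] yaw err deg 0.1
```

View pics/t4.png

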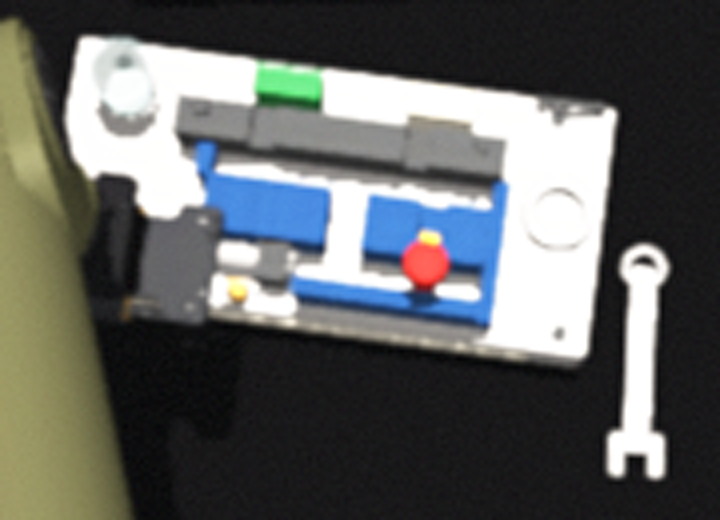

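The bolt's tip has drawn out of the lane. The gripper, at crop (180,260), hides the handle. I'll lower along the arc.

```bash
python3 -m handwheel '[{"xyz":[-1.3,0.1,-1.1],"angular":[0,0,0]},{"xyz":[-1.0,0.15,-1.4],"angular":[0,0,0]}]' ; python3 -c "
from h import *
s=st()"
```

```text
time: 5.13
position: [0.5725, 0.2061, 0.092]
tool_rot: [-1.085, 1.277, 1.08]
ft_force: [-1.7, 0.1, 4.1]
grip_width: 0.179
t 5.13 tcp [0.5725 0.2061 0.092 ] con [-77.1 162.1] z 92.0 f [-1.7  0.1  4.1] w 15.6mm
  approach [ 0.008  0.002 -1.   ] jaw [0.168 0.986 0.004] yaw err deg -0.1
```

```bash
python3 -m handwheel '[{"xyz":[-0.7,0.05,-1.4],"angular":[0,0,0]},{"xyz":[-0.4,0,-1.5],"angular":[0,-0.4,0]},{"xyz":[-0.1,0,-1.1],"angular":[0,0,0]}]' ; python3 -c "
from h import *
s=st()"
```

```text
time: 5.38
position: [0.5613, 0.208, 0.0537]
tool_rot: [-1.085, 1.263, 1.074]
ft_force: [-1.4, -0.7, 15.5]
grip_width: 0.177
t 5.38 tcp [0.5613 0.208  0.0537] con [-88.5 162.1] z 53.7 f [-1.4 -0.7 15.5] w 15.4mm
  approach [ 0.021  0.009 -1.   ] jaw [0.17  0.985 0.012] yaw err deg -0.2
```

```bash
python3 -m handwheel '[{"xyz":[0,0,0],"angular":[0,0,0]},{"xyz":[0,0,0],"angular":[0,0,0]},{"xyz":[0,0,0],"angular":[0,0,0]}]' 4.5 ; python3 -c "
from h import *
s=st()
d=get_image('wrist');cv2.imwrite('pics/w5.png',d['pixels'])"
```

```text
time: 5.63
position: [0.561, 0.2066, 0.0525]
tool_rot: [-1.083, 1.266, 1.073]
ft_force: [0.1, 0.4, 0.5]
grip_width: 0.324
t 5.63 tcp [0.561  0.2066 0.0525] con [-88.6 160.7] z 52.5 f [0.1 0.4 0.5] w 28.2mm
  approach [ 0.019  0.008 -1.   ] jaw [0.172 0.985 0.011] yaw err deg -0.3
```

View pics/w5.png

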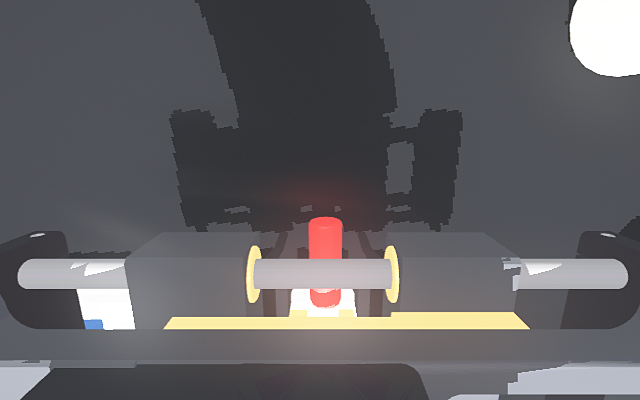

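The sleeve is between the opening fingers and sits level. I'll back off upward.

```bash
python3 -m handwheel '[{"xyz":[0,0,0.5],"angular":[0,0,0]},{"xyz":[0,0,2],"angular":[-0.4,1,0]},{"xyz":[0,0,3],"angular":[0,0,0]},{"xyz":[0,0,3],"angular":[0,0,0]},{"xyz":[0,0,3],"angular":[0,0,0]}]' 6; python3 -c "
from h import *
s=st();print(c2w(-20,-60)-s['position'][:2])"
```

```text
time: 6.1
position: [0.5556, 0.2024, 0.1647]
tool_rot: [-1.079, 1.304, 1.084]
ft_force: [0.8, 0.9, -0.4]
grip_width: 0.665
t 6.10 tcp [0.5556 0.2024 0.1647] con [-93.2 155.6] z 164.7 f [ 0.8  0.9 -0.4] w 57.9mm
  approach [-0.014 -0.008 -1.   ] jaw [ 0.175  0.985 -0.011] yaw err deg -0.5
[ 0.03618505 -0.22478504]
```

```bash
python3 -m handwheel '[{"xyz":[0.6,-3,3],"angular":[0.5,-0.8,0.5]},{"xyz":[0.6,-3.8,1],"angular":[0,0,0]},{"xyz":[0.6,-3.8,0],"angular":[0,0,0]},{"xyz":[0.6,-3.8,0],"angular":[0,0,0]},{"xyz":[0.6,-3.8,0],"angular":[0,0,0]}]' 6 >/dev/null; python3 -m handwheel '[{"xyz":[0.6,-3.5,0],"angular":[0,0,0]},{"xyz":[0,0,0],"angular":[0,0,0]},{"xyz":[0,0,0],"angular":[0,0,0]}]'; python3 -c "
from h import *
s=st();print(c2w(-20,-60)-s['position'][:2],want(Rn.from_rotvec(s['tool_rot']).as_matrix()))
d=get_image('wrist');cv2.imwrite('pics/w6.png',d['pixels'])
b=blobs(d['pixels'],(0,120,80),(8,255,255),100)[0];print(b)
print(proj(d,np.r_[c2w(-20,-60),.139]))
d=get_image('scene');cv2.imwrite('pics/s6.png',cv2.resize(d['pixels'][150:300,230:410],None,fx=4,fy=4,interpolation=cv2.INTER_CUBIC))
"
```

```text
time: 6.77
position: [0.5957, -0.0205, 0.2216]
tool_rot: [-1.092, 1.258, 1.078]
ft_force: [-0.1, 0.7, -0.5]
grip_width: 0.687
t 6.77 tcp [ 0.5957 -0.0205  0.2216] con [-16.4 -57.4] z 221.6 f [-0.1  0.7 -0.5] w 59.8mm
  approach [ 0.022  0.008 -1.   ] jaw [0.161 0.987 0.012] yaw err deg 0.3
[-0.00396655 -0.00192941] [-0.47224727  1.28487229 -0.3123696 ]
[([551.4, 112.4], [538, 89, 28, 49, 963]), ([320.5, 200.5], [301, 178, 36, 42, 965])]
[317.11498124 204.359475  ]
```

View pics/w6.png

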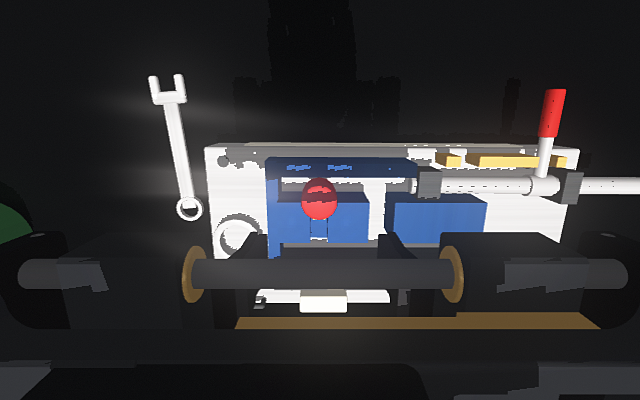

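View pics/s6.png

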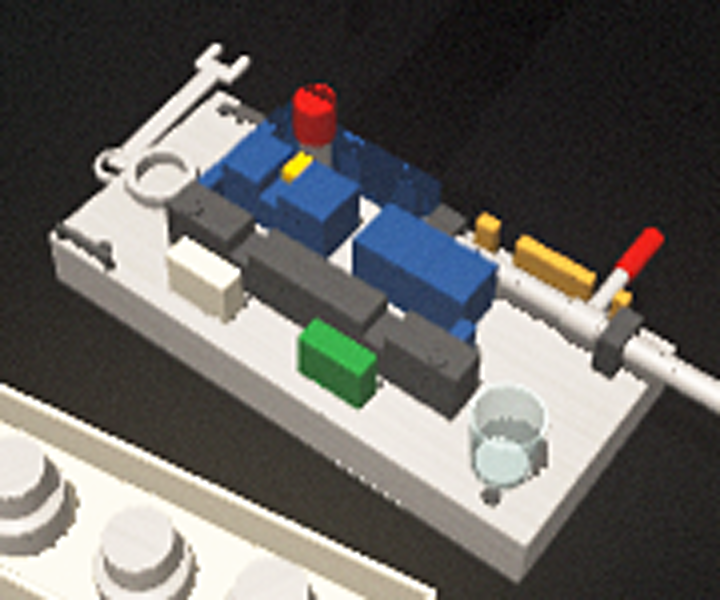

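```bash
python3 -c "
from h import *
d=get_image('scene');im=d['pixels'][185:260,265:360]
cv2.imwrite('pics/s7.png',cv2.resize(cv2.convertScaleAbs(im,alpha=1.6),None,fx=8,fy=8,interpolation=cv2.INTER_CUBIC))
for y in (-180,-60,160):
  pass
print('sleeve pred',proj(d,np.r_[c2w(-90,160),.072]), blobs(d['pixels'],(0,120,80),(8,255,255))[0])
for y in range(33,85,7):
  print(y,[((proj(d,np.r_[c2w(x,y),z/1000])-[265,185])*8+3.5).round().tolist() for x,z in ((57,94),(85,94),(85,80))])
"
```

```text
sleeve pred [388.49388564 212.78462027] [([308.1, 178.3], [303, 171, 11, 16, 153]), ([482.1, 196.0], [475, 190, 15, 13, 142]), ([389.7, 212.6], [384, 207, 12, 14, 82]), ([604.4, 236.4], [593, 223, 24, 28, 474]), ([625.3, 267.3], [619, 257, 13, 22, 192])]
33 [[428.0, 275.0], [375.0, 330.0], [375.0, 357.0]]
40 [[446.0, 286.0], [393.0, 341.0], [393.0, 368.0]]
47 [[463.0, 296.0], [411.0, 352.0], [410.0, 378.0]]
54 [[481.0, 307.0], [428.0, 363.0], [428.0, 389.0]]
61 [[499.0, 317.0], [446.0, 373.0], [445.0, 400.0]]
68 [[517.0, 328.0], [464.0, 384.0], [463.0, 411.0]]
75 [[535.0, 339.0], [483.0, 396.0], [481.0, 422.0]]
82 [[553.0, 350.0], [501.0, 407.0], [499.0, 433.0]]
```

View pics/s7.png

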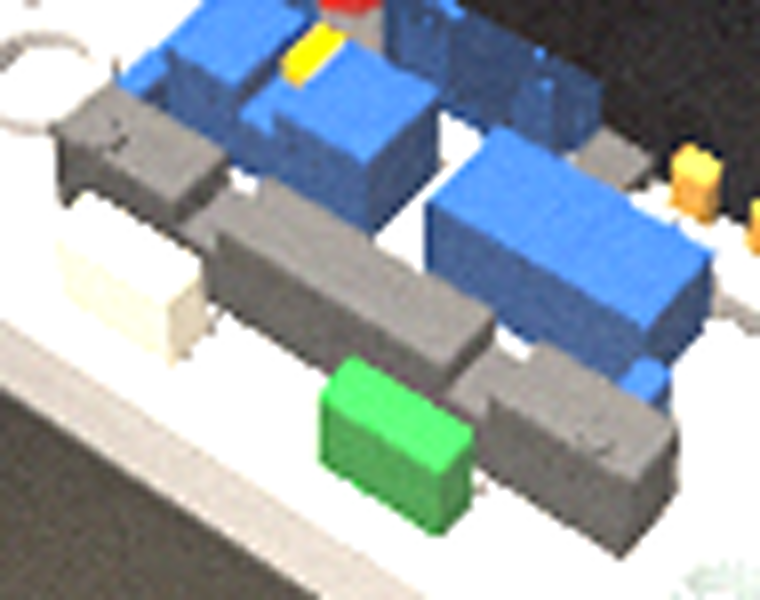

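The scene picture shows the sleeve at (389.7,212.6), as predicted for level in the second notch. The wanted notch spans roughly y 60 to 77, so its centre is about 68. Next is the knob.

```bash
python3 -m handwheel '[{"xyz":[-0.4,-0.2,-2.5],"angular":[-0.5,1.2,-0.3]},{"xyz":[0,0,-2.5],"angular":[0,0,0]},{"xyz":[0,0,-1],"angular":[0,0,0]},{"xyz":[0,0,0],"angular":[0,0,0]}]' 6 ; python3 -c "
from h import *
s=st();print(np.array([.5919,-.0222])-s['position'][:2],want(Rn.from_rotvec(s['tool_rot']).as_matrix()))"
```

```text
time: 7.25
position: [0.5923, -0.012, 0.1607]
tool_rot: [-1.095, 1.273, 1.096]
ft_force: [-0.4, 0.3, 0.6]
grip_width: 0.69
t 7.25 tcp [ 0.5923 -0.012   0.1607] con [-21.2 -49.7] z 160.7 f [-0.4  0.3  0.6] w 60.0mm
  approach [ 0.003  0.003 -1.   ] jaw [0.152 0.988 0.003] yaw err deg 0.9
[-0.00040665 -0.01015153] [-0.17410135  0.16819765 -0.85446995]
```

```bash
python3 -m handwheel '[{"xyz":[0,-1,0],"angular":[0,0,-0.9]},{"xyz":[0,0,0],"angular":[0,0,0]}]' 6 ; python3 -c "
from h import *
s=st();print(np.array([.5919,-.0222])-s['position'][:2],want(Rn.from_rotvec(s['tool_rot']).as_matrix()))"
```

```text
time: 7.42
position: [0.5922, -0.0201, 0.1609]
tool_rot: [-1.085, 1.279, 1.087]
ft_force: [0.3, -0.9, 0.3]
grip_width: 0.689
t 7.42 tcp [ 0.5922 -0.0201  0.1609] con [-20.  -57.6] z 160.9 f [ 0.3 -0.9  0.3] w 60.0mm
  approach [ 0.002  0.003 -1.   ] jaw [0.164 0.986 0.003] yaw err deg 0.1
[-0.00026046 -0.002142  ] [-0.18371742  0.09582701 -0.14116197]
```

```bash
python3 -m handwheel '[{"xyz":[0,-0.2,-2],"angular":[0,0,0]},{"xyz":[0,-0.1,-2],"angular":[0,0,0]},{"xyz":[0,-0.1,-1],"angular":[0,0,0]},{"xyz":[0,0,0],"angular":[0,0,0]}]' 6 ; python3 -c "
from h import *
s=st();print(np.array([.5919,-.0222])-s['position'][:2],want(Rn.from_rotvec(s['tool_rot']).as_matrix()))"
```

```text
time: 7.75
position: [0.5963, -0.0241, 0.1156]
tool_rot: [-1.088, 1.27, 1.081]
ft_force: [0.5, -0.0, -0.4]
grip_width: 0.687
t 7.75 tcp [ 0.5963 -0.0241  0.1156] con [-15.2 -60.9] z 115.6 f [ 0.5 -0.  -0.4] w 59.8mm
  approach [ 0.012  0.005 -1.   ] jaw [0.164 0.986 0.007] yaw err deg 0.1
[-0.00443986  0.00188452] [-0.28358969  0.69223482 -0.14156009]
```

```bash
python3 -m handwheel '[{"xyz":[-0.4,0.2,-0.8],"angular":[-0.3,0.6,0]},{"xyz":[0,0,0],"angular":[0,0,0]},{"xyz":[0,0,0],"angular":[0,0,0]}]' 6 ; python3 -c "
from h import *
s=st();print(np.array([.5919,-.0222])-s['position'][:2],want(Rn.from_rotvec(s['tool_rot']).as_matrix()))"
```

```text
time: 8.0
position: [0.5936, -0.0221, 0.1097]
tool_rot: [-1.088, 1.28, 1.083]
ft_force: [0.1, -0.5, -0.2]
grip_width: 0.689
t 8.00 tcp [ 0.5936 -0.0221  0.1097] con [-18.3 -59.4] z 109.7 f [ 0.1 -0.5 -0.2] w 59.9mm
  approach [ 0.004 -0.    -1.   ] jaw [0.165 0.986 0.   ] yaw err deg 0.1
[-1.67377547e-03 -9.32723117e-05] [ 0.02570255  0.22304523 -0.11066775]
```

```bash
python3 -m handwheel '[{"xyz":[-0.2,0,-0.5],"angular":[0,0.2,0]},{"xyz":[0,0,0],"angular":[0,0,0]},{"xyz":[0,0,0],"angular":[0,0,0]},{"xyz":[0,0,0],"angular":[0,0,0]},{"xyz":[0,0,0],"angular":[0,0,0]}]' 2.4 25 >/dev/null;  python3 -m handwheel '[{"xyz":[0,0,0],"angular":[0,0,0]},{"xyz":[0,0,0],"angular":[0,0,0]},{"xyz":[0,0,0],"angular":[0,0,0]}]';python3 -c "
from h import *
s=st()"
```

```text
time: 8.67
position: [0.5929, -0.0217, 0.1068]
tool_rot: [-1.088, 1.279, 1.084]
ft_force: [1.1, -0.2, 0.4]
grip_width: 0.336
t 8.67 tcp [ 0.5929 -0.0217  0.1068] con [-19.  -59.1] z 106.8 f [ 1.1 -0.2  0.4] w 29.2mm
  approach [ 0.004  0.    -1.   ] jaw [0.164 0.986 0.001] yaw err deg 0.2
```

```bash
python3 -m handwheel '[{"xyz":[0,0,1.0],"angular":[0,0,0]},{"xyz":[0,0,0.9],"angular":[0,0,0]},{"xyz":[0,0,0.2],"angular":[0,0,0]}]';python3 -c "
from h import *
s=st()"
```

```text
time: 8.92
position: [0.5903, -0.0212, 0.1261]
tool_rot: [-1.086, 1.285, 1.088]
ft_force: [0.4, 0.3, -6.6]
grip_width: 0.338
t 8.92 tcp [ 0.5903 -0.0212  0.1261] con [-21.6 -59.1] z 126.1 f [ 0.4  0.3 -6.6] w 29.4mm
  approach [-0.002 -0.    -1.   ] jaw [ 0.164  0.986 -0.001] yaw err deg 0.2
```

```bash
python3 -m handwheel '[{"xyz":[0.4,1.4,0.1],"angular":[0,0,0]},{"xyz":[0.25,1.4,0],"angular":[0,0,0]},{"xyz":[0.25,1.4,0],"angular":[0,0,0]},{"xyz":[0.1,0.5,0],"angular":[0,0,0]},{"xyz":[0,0,0],"angular":[0,0,0]}]';python3 -c "
from h import *
s=st()"
```

```text
time: 9.33
position: [0.5995, 0.0286, 0.1265]
tool_rot: [-1.086, 1.288, 1.089]
ft_force: [-0.5, -1.1, -5.6]
grip_width: 0.341
t 9.33 tcp [0.5995 0.0286 0.1265] con [-20.9  -8.4] z 126.5 f [-0.5 -1.1 -5.6] w 29.6mm
  approach [-0.005 -0.002 -1.   ] jaw [ 0.165  0.986 -0.003] yaw err deg 0.1
```

```bash
python3 -m handwheel '[{"xyz":[0.2,0.9,0],"angular":[0,0,0]},{"xyz":[0,0,0],"angular":[0,0,0]}]';python3 -c "
from h import *
s=st()"
```

```text
time: 9.5
position: [0.6014, 0.0398, 0.126]
tool_rot: [-1.087, 1.288, 1.091]
ft_force: [1.2, 2.2, -6.7]
grip_width: 0.339
t 9.50 tcp [0.6014 0.0398 0.126 ] con [-20.9   2.9] z 126.0 f [ 1.2  2.2 -6.7] w 29.5mm
  approach [-0.006 -0.002 -1.   ] jaw [ 0.163  0.987 -0.003] yaw err deg 0.2
```

```bash
python3 -m handwheel '[{"xyz":[0,-0.2,0],"angular":[0,0,0]},{"xyz":[1.2,-0.2,0],"angular":[0,0,0]},{"xyz":[1.2,-0.2,0],"angular":[0,0,0]}]';python3 -c "
from h import *
s=st()"
```

```text
time: 9.75
position: [0.6228, 0.0352, 0.1253]
tool_rot: [-1.084, 1.29, 1.096]
ft_force: [-0.9, 0.4, -5.6]
grip_width: 0.338
t 9.75 tcp [0.6228 0.0352 0.1253] con [1. 2.] z 125.3 f [-0.9  0.4 -5.6] w 29.4mm
  approach [-0.011 -0.    -1.   ] jaw [ 0.161  0.987 -0.002] yaw err deg 0.3
```

```bash
python3 -m handwheel '[{"xyz":[1.4,-0.35,0],"angular":[0,-0.5,0]},{"xyz":[1.3,-0.25,0.1],"angular":[0,0,0]},{"xyz":[1.2,-0.2,0],"angular":[0,0,0]},{"xyz":[0,0,0],"angular":[0,0,0]}]';python3 -c "
from h import *
s=st()"
```

```text
time: 10.08
position: [0.6624, 0.0262, 0.1249]
tool_rot: [-1.084, 1.287, 1.093]
ft_force: [0.1, -0.3, -5.3]
grip_width: 0.339
t 10.08 tcp [0.6624 0.0262 0.1249] con [41.5 -0.3] z 124.9 f [ 0.1 -0.3 -5.3] w 29.5mm
  approach [-0.007  0.001 -1.   ] jaw [0.163 0.987 0.   ] yaw err deg 0.2
```

```bash
python3 -m handwheel '[{"xyz":[0.4,0,0.2],"angular":[0,0,0]},{"xyz":[0.2,1.4,0],"angular":[0,0,0]},{"xyz":[0.25,1.4,0],"angular":[0,0,0]},{"xyz":[0.25,1.4,0],"angular":[0,0,0]},{"xyz":[0.2,1.2,0],"angular":[0,0,0]}]';python3 -c "
from h import *
s=st()"
```

```text
time: 10.5
position: [0.6739, 0.0777, 0.1265]
tool_rot: [-1.08, 1.295, 1.087]
ft_force: [0.2, -0.0, -5.7]
grip_width: 0.337
t 10.50 tcp [0.6739 0.0777 0.1265] con [44.3 52.4] z 126.5 f [ 0.2 -0.  -5.7] w 29.3mm
  approach [-0.01  -0.003 -1.   ] jaw [ 0.171  0.985 -0.005] yaw err deg -0.2
```

```bash
python3 -m handwheel '[{"xyz":[0.3,1.4,0],"angular":[0,-0.5,0]},{"xyz":[0,0,0],"angular":[0,0,0]},{"xyz":[0,0,0],"angular":[0,0,0]}]';python3 -c "
from h import *
s=st()"
```

```text
time: 10.75
position: [0.6767, 0.1024, 0.1263]
tool_rot: [-1.088, 1.281, 1.09]
ft_force: [0.8, -1.9, -6.9]
grip_width: 0.337
t 10.75 tcp [0.6767 0.1024 0.1263] con [42.9 77.3] z 126.3 f [ 0.8 -1.9 -6.9] w 29.3mm
  approach [-0.     0.001 -1.   ] jaw [0.161 0.987 0.001] yaw err deg 0.3
```

```bash
python3 -m handwheel '[{"xyz":[0.1,-0.8,0],"angular":[0,0,0]},{"xyz":[0,0,0],"angular":[0,0,0]},{"xyz":[0,0,0],"angular":[0,0,0]}]';python3 -c "
from h import *
s=st()
d=get_image('wrist');cv2.imwrite('pics/w8.png',d['pixels'])
d=get_image('scene');im=d['pixels'][165:260,265:380]
cv2.imwrite('pics/s8.png',cv2.resize(cv2.convertScaleAbs(im,alpha=1.6),None,fx=6,fy=6,interpolation=cv2.INTER_CUBIC))
"
```

```text
time: 11.0
position: [0.6769, 0.0961, 0.1261]
tool_rot: [-1.088, 1.28, 1.093]
ft_force: [0.2, 1.1, -6.8]
grip_width: 0.339
t 11.00 tcp [0.6769 0.0961 0.1261] con [44.2 71. ] z 126.1 f [ 0.2  1.1 -6.8] w 29.5mm
  approach [-0.002  0.002 -1.   ] jaw [0.16  0.987 0.002] yaw err deg 0.4
```

View pics/s8.png

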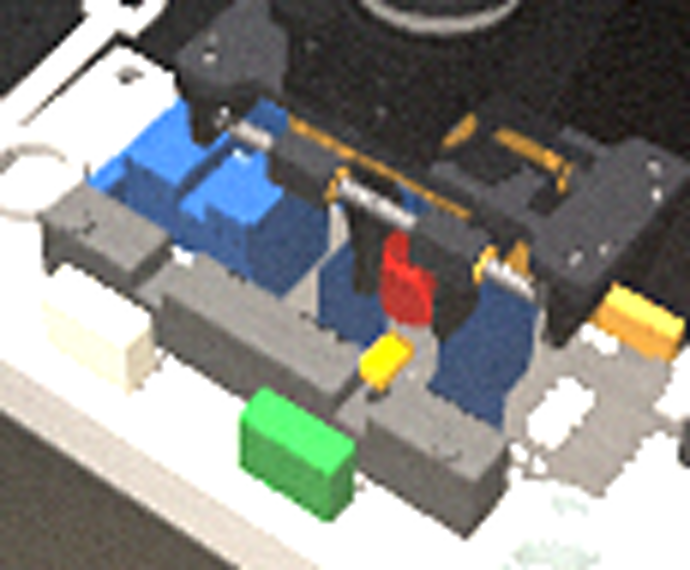

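The yellow tongue, at crop (385,360), hangs over the green-side notch and sits about 1–2 mm too far to +y. I'll nudge it and lower.

```bash
python3 -m handwheel '[{"xyz":[0,-0.2,-0.2],"angular":[0,0,-0.3]},{"xyz":[0,0,-0.5],"angular":[0,0,0]},{"xyz":[0,0,-0.4],"angular":[0,0,0]}]';python3 -c "
from h import *
s=st()"
```

```text
time: 11.35
position: [0.6773, 0.0919, 0.1157]
tool_rot: [-1.082, 1.283, 1.086]
ft_force: [-0.2, 1.0, -5.0]
grip_width: 0.34
t 11.35 tcp [0.6773 0.0919 0.1157] con [45.3 67. ] z 115.7 f [-0.2  1.  -5. ] w 29.5mm
  approach [-0.     0.003 -1.   ] jaw [0.168 0.986 0.003] yaw err deg -0.1
```

```bash
python3 -m handwheel '[{"xyz":[0,0,-0.5],"angular":[0,0,0]},{"xyz":[0,0,-0.4],"angular":[0,0,0]},{"xyz":[0,0,0],"angular":[0,0,0]}]';python3 -c "
from h import *
s=st()"
```

```text
time: 11.6
position: [0.6775, 0.0916, 0.1069]
tool_rot: [-1.081, 1.282, 1.086]
ft_force: [-1.5, 0.9, -1.6]
grip_width: 0.336
t 11.60 tcp [0.6775 0.0916 0.1069] con [45.5 66.8] z 106.9 f [-1.5  0.9 -1.6] w 29.2mm
  approach [-0.     0.003 -1.   ] jaw [0.168 0.986 0.003] yaw err deg -0.1
```

Back at its lowered height (106.9 against 106.8 at the start), so it has dropped in. I'll open and back off upward.

```bash
python3 -m handwheel '[{"xyz":[0,0,0],"angular":[0,0,0]},{"xyz":[0,0,0],"angular":[0,0,0]},{"xyz":[0,0,0],"angular":[0,0,0]},{"xyz":[0,0,0],"angular":[0,0,0]}]' 5.5;python3 -m handwheel '[{"xyz":[0,0,0],"angular":[0,0,0]}]';python3 -c "
from h import *
s=st()"
```

```text
time: 11.93
position: [0.6806, 0.0909, 0.1099]
tool_rot: [-1.084, 1.277, 1.081]
ft_force: [1.1, -0.4, 0.7]
grip_width: 0.555
time: 12.02
position: [0.6811, 0.0908, 0.1106]
tool_rot: [-1.084, 1.276, 1.08]
ft_force: [-0.7, 0.5, 0.5]
grip_width: 0.597
t 12.02 tcp [0.6811 0.0908 0.1106] con [49.2 66.6] z 110.6 f [-0.7  0.5  0.5] w 51.9mm
  approach [ 0.009  0.003 -1.   ] jaw [0.169 0.986 0.005] yaw err deg -0.1
```

```bash
python3 -m handwheel '[{"xyz":[0,0,1],"angular":[0,0,0]},{"xyz":[0,0,2],"angular":[0,0,0]},{"xyz":[0,0,2.5],"angular":[0,0,0]},{"xyz":[0,0,3],"angular":[0,0,0]},{"xyz":[0,0,3],"angular":[0,0,0]}]' ;python3 -m handwheel '[{"xyz":[-2.5,0,2],"angular":[0,0,0]},{"xyz":[-3,0,0],"angular":[0,0,0]},{"xyz":[-3,0,0],"angular":[0,0,0]},{"xyz":[-3,0,0],"angular":[0,0,0]},{"xyz":[-1,0,0],"angular":[0,0,0]}]';python3 -c "
from h import *
s=st()
for n,(a,b,c,e) in dict(scene=(230,150,410,300),top=(225,130,405,260)).items():
    d=get_image(n);im=d['pixels']
    cv2.imwrite(f'pics/{n}9.png',cv2.resize(im[b:e,a:c],None,fx=4,fy=4,interpolation=cv2.INTER_CUBIC))
    print(n,[x for x in blobs(im,(0,120,80),(8,255,255))[0] if a<x[0][0]<c and b<x[0][1]<e])
    for y in (66,68): print(proj(d,np.r_[c2w(45,y),.123]),proj(d,np.r_[c2w(45,y),.137]))
    print('sleeve',proj(d,np.r_[c2w(-90,160),.072]))
"
```

```text
time: 12.43
position: [0.6763, 0.09, 0.2241]
tool_rot: [-1.081, 1.288, 1.086]
ft_force: [0.5, 0.4, 0.0]
grip_width: 0.629
time: 12.85
position: [0.5544, 0.0882, 0.2581]
tool_rot: [-1.086, 1.272, 1.071]
ft_force: [0.8, 0.2, 0.8]
grip_width: 0.632
t 12.85 tcp [0.5544 0.0882 0.2581] con [-75.3  42.8] z 258.1 f [0.8 0.2 0.8] w 55.0mm
  approach [ 0.016  0.002 -1.   ] jaw [0.173 0.985 0.005] yaw err deg -0.3
scene [([332.4, 214.9], [327, 207, 12, 17, 173]), ([389.7, 212.6], [384, 207, 12, 14, 82])]
[331.78080074 215.0280757 ] [332.03467127 211.43063615]
[332.43497039 215.40789005] [332.69651909 211.81171511]
sleeve [388.49388564 212.78462027]
top [([246.0, 217.8], [244, 214, 5, 8, 30])]
[288.24599346 166.76470693] [287.84483762 165.40589736]
[287.52236121 166.6673987 ] [287.1129157  165.30754924]
sleeve [248.98840726 213.42504773]
```

View pics/scene9.png

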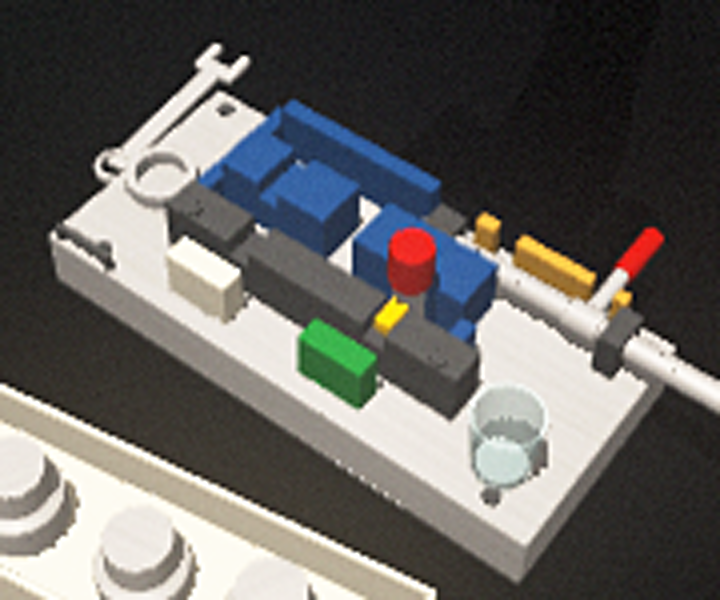

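View pics/top9.png

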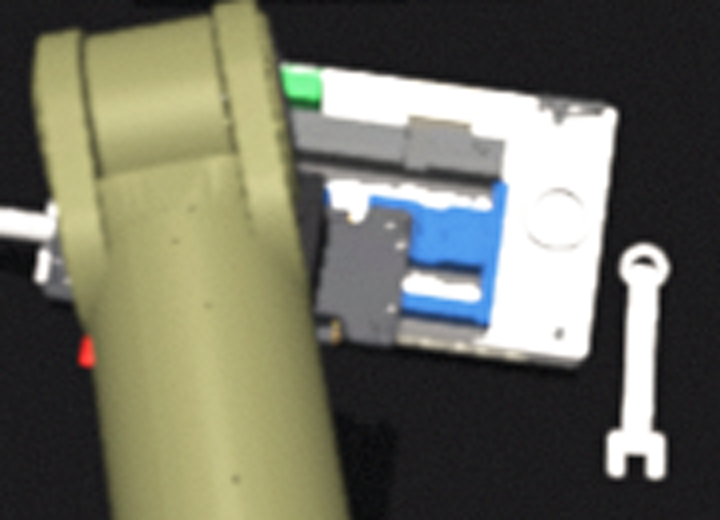

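In the scene picture the knob's blob is at (332.4,214.9), against (332.4,215.4) predicted for home; resting on the bar it would sit about 3.6 px higher. The tongue is sunk in the green-side notch, the bolt handle is level in the second notch, and the bystanders are where they were. I'll settle the arm and hand in.

```bash
python3 -m handwheel '[{"xyz":[0,0,1],"angular":[0,0,0]},{"xyz":[0,0,0],"angular":[0,0,0]},{"xyz":[0,0,0],"angular":[0,0,0]},{"xyz":[0,0,0],"angular":[0,0,0]}]';python3 -c "
from h import *
s=st();print(abs(s['qd']).max())
d=get_image('scene');print([x[0] for x in blobs(d['pixels'],(0,120,80),(8,255,255))[0]])
print(close_job())"
```

```text
time: 13.28
position: [0.5593, 0.0881, 0.2717]
tool_rot: [-1.087, 1.267, 1.066]
ft_force: [0.0, -0.4, -0.7]
grip_width: 0.628
t 13.28 tcp [0.5593 0.0881 0.2717] con [-70.5  43.6] z 271.7 f [ 0.  -0.4 -0.7] w 54.6mm
  approach [ 0.023  0.003 -1.   ] jaw [0.173 0.985 0.007] yaw err deg -0.4
0.02027176325780772
[[482.1, 196.0], [332.3, 214.8], [389.7, 212.6], [604.4, 236.4], [625.2, 267.3]]
the job is handed in; nothing more can be done
None
```

The job is done and handed in at about 13.3 s. The hand-in gave no verdict.

- **Bolt:** I lifted the handle out of its notch, drew the bolt back about 75 mm and laid the handle level in the second notch. At the end the scene picture had the sleeve at (389.7, 212.6), within about 1 px of the prediction for lying level there.
- **Lever:** I lifted it about 19 mm, took it through the crossing into the far lane and lowered it into the green-side notch, which I measured at y ≈ 68. The gripper ended at the same height as at the start grasp (106.9 against 106.8 mm). The last picture showed the knob where a fully home lever should be, with the tongue sunk in the notch.
- **Bystanders and forces:** The clamp ring, small beaker and spanner looked unmoved in the pictures; I did not measure them or check the jars, large beaker and wash bottle separately. The highest wrist force I read was about 15 N.
- **Last checks:** None failed, but in the final top view the arm hid the knob and most of the handle. So the final check of both rests on the scene camera and the arm's own readings.

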